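# Clear the spindle board and grease its bearing

### The arm

A 6-joint arm with a two-finger parallel gripper is mounted at the origin on the work surface. World frame = base frame: x ahead of the robot, y to its left, z up, the work surface at z = 0. Lengths are in m, angles in degrees, forces in N, time in s.
With the tool pointing down it reaches from about 0.4 to 0.825 m from the base axis. Payload 7 kg.
Tool frame: the origin (TCP) lies midway between the tips of the shut fingers; the grasp point (between the pads) lies 19 mm behind it; z points along the fingers, y is the line along which they close (so a half turn about z gives the same grasp; the last joint's range is limited). The gripper opens to 88 mm and grips with 3 to 60 N. Pads are 19 mm wide; open, the fingers measure 130 mm over their backs; the gripper's body (78 mm by 193 mm) begins 47 mm behind the grasp point.
Start: joints at [93.169, 20.546, 0.682, 0, -70.136, -16.507], TCP at [0.156, 0.657, 0.227] pointing down, gripper open.
Joint ranges: [-176.03, 176.03], [-82.01, 121.73], [-58.28, 71.71], [-173.87, 95.51], [-174.79, -0.11], [-173.66, 173.66]. Speed limits (degrees/s): [136.94, 136.94, 172.46, 180, 180, 180].

### API

Orientations are given as a 3x3 rotation matrix whose columns are the frame's x, y, z axes.
In Python, from rig import robot gives the robot as it stands. Calls block until the motion is done:
- robot.goto(position, orientation): joint-space move of the TCP to a pose.
- robot.servo_line(position, ori=None, speed=0.15): straight line of the TCP; ori=None keeps the orientation; speed is the mean speed in m/s.
- robot.movej(angles): joint-space move.
- robot.move_gripper(opening): opening from 0.0 (shut) to 1.0 (fully open); the grip force is fixed at half the most; returns when the fingers have stopped.
- robot.dwell(seconds).
- robot.ik(position, orientation): joint angles nearest the present ones, or None.
- robot.grab_frame(name): name is "scene" or "side" or "wrist"; returns (picture, depth): 384x512x3 uint8, red, green, blue; 384x512 float32, m along the optical axis (not along the pixel's ray), 0 where there is no reading.
- robot.camera_info(name): a dict with "vfov" (degrees; the focal length in pixels is half the picture's height over the tangent of half this angle, whatever the lens; pixels are square), "cx", "cy" (the principal point, pixels), "view" (4x4, takes a point from world to camera coordinates); the wrist camera has in their place "T_tool_cam" (4x4, takes a point from camera to tool coordinates, whose origin is the TCP and whose axes are the flange's). Camera axes: x right, y down, z forward; pixel columns grow to the right and rows downward; lengths in m; the calibration is good to about 2 mm. A picture is of the moment at which its call begins: read the wrist's pose just before it. camera_info takes no time and is no camera call.
A pose or a line that the arm cannot do raises robot.Unreachable and nothing moves.
- robot.job_done(): hands the job in; it is judged then, once.
Readings, each from a call of its own:
- robot.read_t(): time.
- robot.read_qpos(): joint angles.
- robot.read_qvel(): joint speeds.
- robot.read_effort(): joint torques, N m.
- robot.read_position(): TCP position.
- robot.read_tcp_rot(): TCP orientation.
- robot.read_force(): force on the tool from outside, world axes, zero at the start.
- robot.read_ft_torque(): the same for the moment, N m.
- robot.read_grip_width(): opening from 0.0 (shut) to 1.0 (fully open).
- robot.read_finger_force(): force on a finger pad.
Only numpy, scipy, OpenCV 4.12 (cv2) and the standard library are available. Lean on these libraries where they do the work, as an engineer would, in place of code of your own. Each camera call takes 0.05 s, during which the arm holds its last target. There are 200 camera calls.

### The job

Sweep the three loose chips off the white board onto the bench with the scraper block, letting nothing else touch them, and put the scraper back down on the bench. Then take the grease gun from its rack, press its coupler squarely onto the bare tilted nipple (the other bearing's nipple wears a dust cap) until it snaps home, and push the gun on against its pump spring to about three quarters of the stroke without ramming it. Finish while still gripping the gun and holding the pump pushed in, and leave everything else on the bench where it is.

Things in the scene. Friction and masses are not known exactly. Their poses are not given: they have to be found in the camera images.
- board: White-laminated chipboard panel fixed to the bench, 260 (x) x 300 (y) x 18 mm, turned by up to 0.3 rad. Origin: centre of its underside; own -x is the front edge, towards the robot. Front strip (own x -130 to -5 mm) bare but for the chips. At own x = 62 mm, y = 85 and -85 mm, stand two bearings with a shaft along y, a 58 mm drum between them and an 84 mm pulley past the +y edge (top 93 mm up).
- bearing: The bearing to grease: grey pillow block with a bare brass nipple, on the left or right of the drum. Foot 127 (x) x 38 (y) x 14 mm, bolt heads to 24 mm, round housing 62 mm wide, 64 mm high. Origin: centre of the foot's underside, on the board's top; axes parallel to the board's. Fixed.
- nipple: The bare brass nipple on that bearing. Origin on its hexagon's seat; own z is its axis, pointing outwards, 22 degrees from the vertical, leaning to the board's own -x (towards the robot). Along z: hexagon (15 mm over corners) to 7 mm, neck 5.6 mm thick, ball head 10 mm in diameter centred at 21 mm.
- nipple_head (a point): Centre of the nipple's 10 mm ball head, 21 mm along the nipple's axis, about 101 mm above the bench; own z is the nipple's axis.
- capped_bearing: The other pillow block, the same but its nipple wears a black dust cap, 17 mm in diameter and 23 mm long. Not to be greased. Origin: centre of the foot's underside.
- scraper: Scraper block standing on the bench left or right of the board (the rack has the other side): wooden block 26 (x) x 130 (y) x 40 mm with steel edges along the bottom of both broad faces; on top a grip rib 18 (x) x 110 (y) mm, from 40 to 74 mm up. 160 g. Origin: centre of its underside. Grip the rib across its 18 mm, fingers closing along own x.
- rack: Drilled wooden block 80 (x) x 130 (y) x 64 mm, fixed to the bench; the grease gun's nose hangs in the 29 mm through hole in its middle (small empty holes beside it). Origin: centre of its underside.
- grease_gun: Push-type grease gun upright in the rack, nose down; round about own z, 0.5 kg. Origin: middle of the coupler's mouth with the pump out (4 mm above the bench in the rack); own z runs from nose to butt. Along z: coupler 24 mm thick to 24 mm, nose tube 14 mm thick to 60, steel barrel 35 mm thick from 80 to 154 (38 mm collars at both ends), butt at 176. Grip the barrel from above at z 130 to 150.
- coupler (a point): Point on the gun's axis, 10.5 mm up from the mouth, where the nipple's ball centre sits once it has snapped home; own z is the gun's z; moves with the pump. The funnel mouth is 20 mm wide at the rim, 13.6 mm inside. Four spring jaws 6 mm up give way at about 7 to 10 N along the axis, over about 10 mm of travel, and snap in behind the ball.
- pump (a joint): How far the nose is pushed into the barrel (m): 0 out, 0.024 at the stop. The spring presses back with 12 N at the start and 20 N at the end of the stroke, so the jaws snap home before the pump moves; from then on the barrel moves along the nipple's axis as far as the pump goes in.
- chip0: Centre of a loose chipboard offcut 36 x 22 x 18 mm, 11 g, lying on the front strip of the board.
- chip1: Centre of a loose chipboard offcut 42 x 20 x 17 mm, 11 g, lying on the front strip of the board.
- chip2: Centre of a loose chipboard offcut 30 x 26 x 18 mm, 11 g, lying on the front strip of the board.
- glue: Bystander: white glue bottle, 60 mm in diameter, 170 mm high, standing. Origin: centre of its underside.
- try_square: Bystander: try square lying flat, wooden stock 110 x 22 x 18 mm, steel blade 150 mm long. Origin: centre of the stock's underside.
- screwdriver: Bystander: screwdriver lying on the bench, about 200 mm long.
- pencil: Bystander: flat carpenter's pencil 187 mm long, 13 mm wide. Origin: middle of its underside.
- steel_bar: Bystander: flat steel bar 150 x 16 x 5 mm beside the board. Origin: middle of its underside.
Mind the look-alikes: they are no part of the job. What is shaped like the scraper but orange is not meant. There is more than one size of the grease_gun; the one meant has the size given above.

How it is judged (in metres and radians):
On the way, in this order (a step that is already met when the one before it is completed fails the run):
1. all three chips are off the board, on the bench (height (world z) of each of chip0, chip1, chip2 below 0.0245 m), for 0.2 s.
2. the scraper stands or lies on the bench, let go (height (world z) of scraper below 0.03 m and contact force between scraper and board below 0.1 N and contact force between scraper and the fingers below 0.1 N and linear speed of scraper below 0.03 m/s), for 0.2 s.
3. the coupler has snapped onto the bare nipple, squarely (distance between coupler and nipple_head below 0.003 m and angle between the z axis of coupler and the z axis of nipple, either way round below 0.14 rad), for 0.2 s.
At the end, for the whole second after the job is handed in: Gripper still on the gun (over 5 N); coupler snapped on the bare nipple (ball within 3 mm of its seat, axes within 0.14 rad), pressing over 8 N, pump in by over 13 of 24 mm, gun still (under 20 mm/s); chip centres under 24.5 mm above the bench; scraper on the bench, off the board, untouched (all of step 1 and all of step 2 and all of step 3 and value of joint pump above 0.013 m and contact force between the fingers and grease_gun above 5 N and contact force between grease_gun and bearing above 8 N and linear speed of grease_gun below 0.02 m/s); the arm keeps its last pose, push and grip.
It fails at once if a chip is touched by the robot or the grease gun instead of the scraper (contact force between any of the arm, the fingers, grease_gun and chip0 above 0.5 N or contact force between any of the arm, the fingers, grease_gun and chip1 above 0.5 N or contact force between any of the arm, the fingers, grease_gun and chip2 above 0.5 N).
It fails at once if the gun is rammed against the bearing (over 50 N) (contact force between grease_gun and bearing above 50 N).
It fails at once if a bystander is moved by more than 30 mm (distance of any of glue, try_square, screwdriver, pencil, steel_bar from where it was at the start of the episode above 0.03 m).
It also fails if it takes over 70 s, if anything falls off the work surface, if the arm or the gripper's body presses on something with over 40 N, if the wrist force passes 120 N, or if a joint passes its speed limit or range.

## Working session

There is one attempt and no reset: what is moved stays moved. The work goes in short steps, each a Python script; the robot and the scene stay as the last script left them, time stands still between calls to the robot, and variables do not carry over. Pictures are saved under pics/ and viewed, at most 12 in all, crops included, and the job is handed in when it is done.

```bash
ls; mkdir -p pics
cat > h.py <<'E'
import numpy as np, cv2
from rig import robot
def cloud(n):
    p=robot.read_position(); R=robot.read_tcp_rot()
    im,d=robot.grab_frame(n); c=robot.camera_info(n)
    f=im.shape[0]/2/np.tan(np.radians(c['vfov'])/2)
    v,u=np.mgrid[:384,:512]
    P=np.stack([(u-c.get('cx',255.5))/f*d,(v-c.get('cy',191.5))/f*d,d],-1)
    if n=='wrist':
        T=np.eye(4);T[:3,:3]=R;T[:3,3]=p;T=T@np.array(c['T_tool_cam'])
    else: T=np.linalg.inv(np.array(c['view']))
    W=P@T[:3,:3].T+T[:3,3]; W[d==0]=np.nan
    return im,W
def down(yaw): # tool z down, tool y along yaw (rad)
    y=np.array([np.cos(yaw),np.sin(yaw),0]);z=np.array([0,0,-1.]);return np.stack([np.cross(y,z),y,z],1)
def save(im,name,s=1): cv2.imwrite('pics/'+name,cv2.resize(im[:,:,::-1],None,fx=s,fy=s))
E
python3 - <<'E'
from h import *
for n in('scene','side'):
    im,W=cloud(n); save(im,n+'0.png',1.5); np.savez(n+'0.npz',im=im,W=W)
print(robot.camera_info('scene'),robot.camera_info('wrist'),robot.read_tcp_rot(),robot.read_t())
E
```

```text
pics
{'vfov': 50.85507479354775, 'cx': 261.96708259848987, 'cy': 196.9517035939428, 'view': array([[ 0.23147956,  0.97277481, -0.01124162, -0.13229588],
       [ 0.81144432, -0.19943807, -0.5493474 , -0.35416133],
       [-0.53663332,  0.11804074, -0.83551844,  1.445242  ],
       [ 0.        ,  0.        ,  0.        ,  1.        ]])} {'vfov': 60.5869593957869, 'cx': 253.39940770075455, 'cy': 188.7507301765156, 'T_tool_cam': array([[-5.91787564e-04, -9.59247397e-01, -2.82566949e-01,
         7.61803266e-02],
       [ 9.99998392e-01, -1.04597944e-03,  1.45652720e-03,
         6.60537583e-05],
       [-1.69272914e-03, -2.82565632e-01,  9.59246474e-01,
        -1.58999213e-01],
       [ 0.00000000e+00,  0.00000000e+00,  0.00000000e+00,
         1.00000000e+00]])} [[ 9.72999924e-01 -2.30805359e-01 -1.84468557e-04]
 [-2.30805378e-01 -9.72998827e-01 -1.47009760e-03]
 [ 1.59818716e-04  1.47298119e-03 -9.99998902e-01]] 0.1
```

View pics/scene0.png

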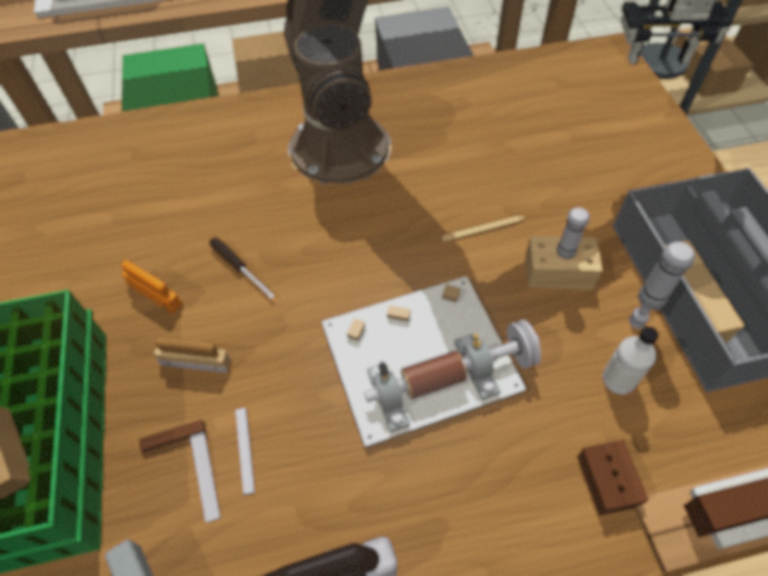

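View pics/side0.png

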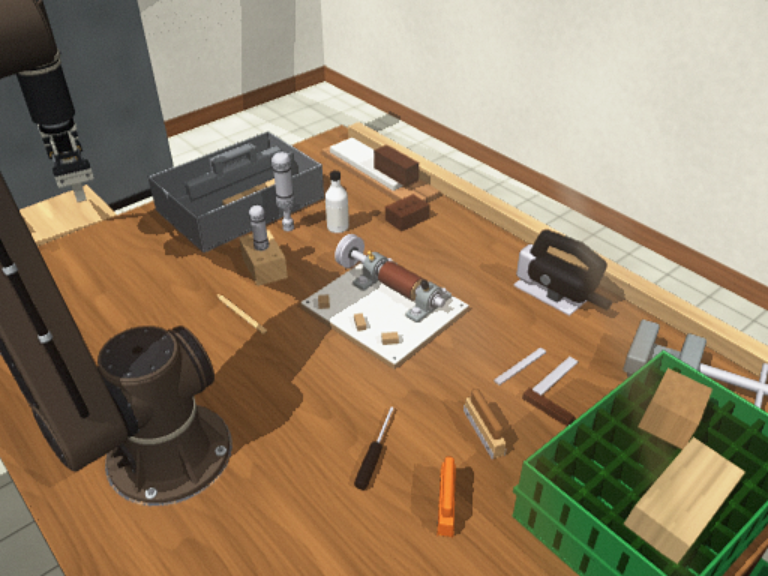

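Left/top of the scene view is the robot. Scraper candidates are wooden (192,357) and orange (150,285). The wooden one fits, since orange is excluded. Gun candidates are the one in the rack (572,240) and a bigger free one (660,285). The rack one should be meant, and I'll check its size. The bare brass nipple is at (477,342), on the +y (pulley) bearing, and the cap is at (383,370).

```bash
cat > a.py <<'E'
from h import *
A=np.load('scene0.npz');B=np.load('side0.npz')
im=A['im'];save(np.hstack([im[130:260,340:480],im[170:270,80:180][:130].repeat(1,0) if 0 else cv2.copyMakeBorder(im[165:265,75:175],0,30,0,0,cv2.BORDER_CONSTANT)]),'crop.png',3.3)
print('board corners px', )
def at(W,u,v,s=1.5): return W[int(v/s),int(u/s)].round(4)
print('nip',at(A['W'],477,342),'cap',at(A['W'],383,366),'scr',at(A['W'],190,349),'gun top',at(A['W'],577,214),'big top',at(A['W'],680,252),'rack',at(A['W'],545,250),'glue',at(A['W'],628,370))
W=np.concatenate([A['W'].reshape(-1,3),B['W'].reshape(-1,3)]);I=np.concatenate([A['im'].reshape(-1,3),B['im'].reshape(-1,3)]).astype(int)
S=np.repeat([0,1],384*512)
def rect(m,name):
    for s in(0,1,2):
        q=W[m&((S==s)|(s==2))][:,:2]
        if len(q)<6: continue
        r=cv2.minAreaRect((q*1000).astype(np.float32)); print(name,s,len(q),np.round(r[0],1),np.round(r[1],1),round(r[2],2))
def box(c,r,z0,z1): return (np.hypot(W[:,0]-c[0],W[:,1]-c[1])<r)&(W[:,2]>z0)&(W[:,2]<z1)
bc=A['W'][int(370/1.5),int(400/1.5)];print('bc',bc)
rect(box(bc,.25,.013,.024),'board')
sc=at(A['W'],190,349)
rect(box(sc,.1,.066,.085),'scr rib'); rect(box(sc,.1,.03,.085),'scr all')
rk=at(A['W'],545,250); gt=at(A['W'],577,214)
rect(box(gt,.12,.058,.07),'rack')
for z in np.arange(.07,.2,.01):rect(box(gt,.06,z,z+.01),'gun z%.2f'%z)
rect(box(bc,.16,.026,.05),'chips')
E
python3 a.py
```

```text
board corners px
nip [0.6302 0.1366 0.0899] cap [ 0.647  -0.0344  0.1112] scr [ 0.5088 -0.3562  0.0665] gun top [0.4672 0.3641 0.1821] big top [nan nan nan] rack [0.451  0.335  0.0655] glue [0.7383 0.3661 0.0876]
bc [0.61413491 0.00137072 0.01871298]
board 0 6254 [590.5  51.3] [263.3 313.9] 6.67
board 1 2808 [585.2  49.7] [266.  320.6] 7.58
board 2 9062 [588.6  50.5] [266.8 322. ] 6.42
scr rib 0 258 [ 499.5 -364.3] [107.6  19. ] 69.26
scr rib 1 193 [ 496.3 -367.1] [108.6  18.9] 70.31
scr rib 2 451 [ 497.4 -365.8] [111.8  21.3] 68.84
scr all 0 631 [ 501.3 -365.8] [131.4  26. ] 71.8
scr all 1 482 [ 495.9 -366.7] [131.3  27.3] 71.13
scr all 2 1113 [ 497.7 -365.8] [134.4  29.3] 69.54
rack 0 843 [466.6 368.8] [131.6  85.6] 74.55
rack 1 363 [464.3 365.4] [139.1  81.3] 74.22
rack 2 1206 [465.6 365.1] [139.4  85.6] 74.55
gun z0.07 0 38 [461.3 367.3] [81.  76.8] 84.98
gun z0.07 1 26 [466.9 348.8] [68.9 79.4] 88.44
gun z0.07 2 64 [462.7 360.1] [92.7 78. ] 77.55
gun z0.08 0 34 [475.4 363.6] [37.4 23.1] 58.49
gun z0.08 1 25 [462.4 358.6] [23.4 36.7] 72.69
gun z0.08 2 59 [466.9 364.8] [40.7 35.4]
[... 849 characters left out ...]

gun z0.15 0 30 [476.6 361.9] [33.6 14.4] 53.58
gun z0.15 1 20 [461.7 356.8] [14.9 34.7] 72.65
gun z0.15 2 50 [468.7 361.8] [38.5 25.9] 19.11
gun z0.16 0 32 [476.7 362.8] [37.6 15.8] 58.04
gun z0.16 1 24 [457.8 354.1] [20.  35.9] 57.42
gun z0.16 2 56 [466.8 363.3] [42.3 28. ] 19.94
gun z0.17 0 73 [471.1 365.1] [36.9 31.3] 48.15
gun z0.17 1 50 [463.1 364.9] [34.3 37.3] 37.25
gun z0.17 2 123 [466.1 366.8] [41.7 37.8] 35.58
gun z0.18 0 61 [468.9 367.8] [26.5 27.6] 20.4
gun z0.18 1 13 [462.7 365.4] [26.1 21.8] 56.42
gun z0.18 2 74 [466.3 366.6] [33.  27.5] 50.68
chips 0 796 [600.1  40.2] [235.3 216.3] 7.08
chips 1 505 [598.9  23.7] [233.8 251.4] 7.72
chips 2 1301 [600.9  24. ] [237.8 251.6] 7.08
```

View pics/crop.png

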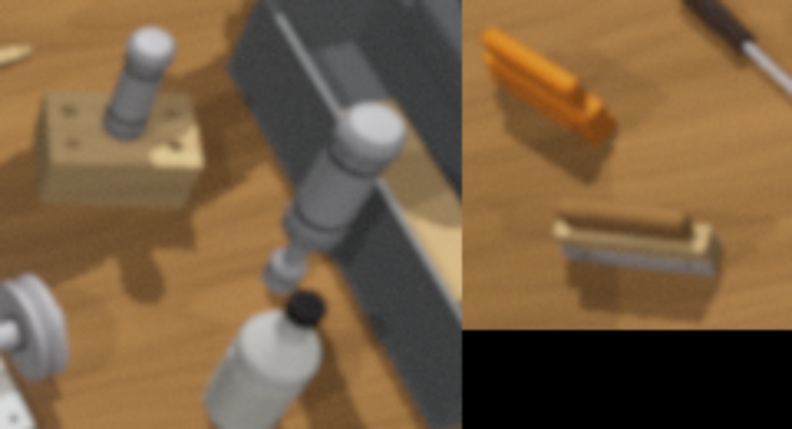

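The rack gun (crop centre (130,80)) has a 35 mm barrel and its butt is at 180 mm, so it is the one meant. The other gun is visibly bigger. The wooden scraper is at (630,235) in the crop. Next I'll look at the board from the wrist camera.

```bash
cat > b.py <<'E'
from h import *
p=robot.read_position()
R=down(np.radians(-83))
robot.goto([.50,.05,.33],R)
im,W=cloud('wrist'); save(im,'w1.png',1.5); np.savez('w1.npz',im=im,W=W)
print(robot.read_t(),robot.read_qpos(),robot.read_position())
E
python3 b.py
```

```text
2.65 [ 2.82058706e+01  9.96366534e-01 -1.05111506e+01 -2.72190897e-03
 -7.85164053e+01  6.88369994e+01] [0.50005992 0.05057157 0.32977257]
```

View pics/w1.png

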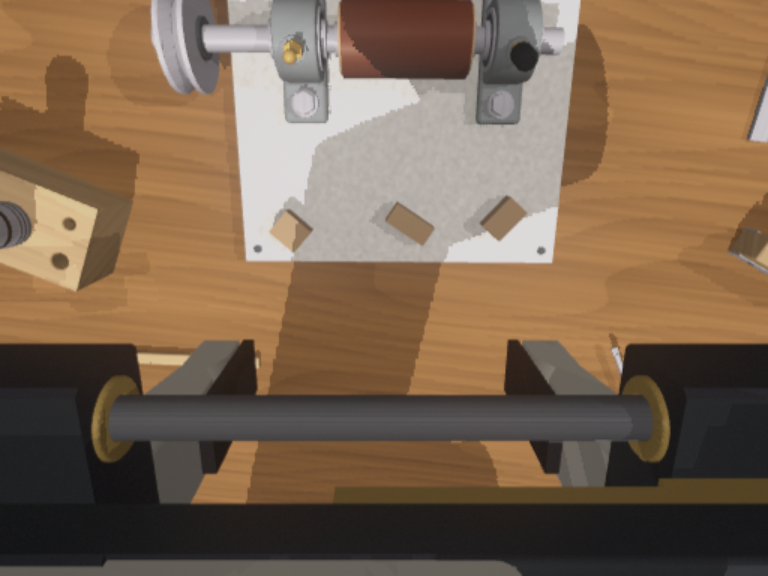

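The wrist view shows the three chips near the board's front edge at (291,230), (410,223) and (503,218). The bare brass nipple is at (291,50) and the cap at (523,55). Now I'll fit the board, chips and nipple.

```bash
cat > c.py <<'E'
from h import *
D=np.load('w1.npz');W=D['W'];im=D['im'].astype(int)
Z=W[...,2]
u=np.arange(512)
print('bench z',np.nanmedian(Z[190:205,200:300]))
# board front edge: points on top with z .013-.023, for columns 165..368
m=(Z>.012)&(Z<.024)
pts=[]
for c in range(175,360,4):
    r=np.where(m[120:190,c])[0]
    pts.append(W[120+r.max(),c])
pts=np.array(pts);k,b=np.polyfit(pts[:,1],pts[:,0],1);res=pts[:,0]-k*pts[:,1]-b;ok=abs(res)<.003
k,b=np.polyfit(pts[ok,1],pts[ok,0],1)
yaw=np.arctan(-k);print('yaw from front edge deg',np.degrees(yaw),ok.sum())
R=np.array([[np.cos(yaw),-np.sin(yaw)],[np.sin(yaw),np.cos(yaw)]])
L=W[...,:2]@R  # board-aligned coords
fx=np.median((pts[ok,:2]@R)[:,0])
e=[]
for r in range(110,170,4):
    c=np.where(m[r,150:390])[0]+150; e.append([L[r,c.min(),1],L[r,c.max(),1]])
e=np.array(e);print('edges y',e.max(0),e.min(0),np.median(e,0), 'front x',fx)
cy=np.median(e,0).mean();cl=np.array([fx+.13,cy]);C=R@cl
print('board centre',C)
# chips
for z0,z1 in((.031,.042),):
    n,lab,st,ce=cv2.connectedComponentsWithStats(((Z>z0)&(Z<z1)).astype(np.uint8))
    for i in range(1,n):
        if st[i,4]>60:
            q=(L[lab==i]-cl).astype(np.float32)*1000;r=cv2.minAreaRect(q);print(st[i],np.round(q.min(0)),np.round(q.max(0)),np.round(r[0],1),np.round(r[1],1),r[2])
# nipple: top points in a window
q=W[22:48,180:212].reshape(-1,3);col=im[22:48,180:212].reshape(-1,3)
br=(col[:,0]-col[:,2]>60)&(q[:,2]>.08)
t=q[br];tl=np.c_[(t[:,:2]@R-cl),t[:,2]]*1000
print('brass',len(t));print(np.round(tl[np.argsort(-tl[:,2])][:12],1)); print('nominal head own', 62-21*np.sin(np.radians(22)))
import json;json.dump(dict(yaw=yaw,C=C.tolist()),open('board.json','w'))
E
python3 c.py
```

```text
bench z 0.0009299050467424796
yaw from front edge deg 6.588490185405544 47
edges y [ 0.12389157 -0.17366614] [ 0.12218644 -0.17661917] [ 0.12308319 -0.17562144] front x 0.46367535102724017
board centre [0.59276868 0.04202124]
[139  35   4  27  62] [ 22. 160.] [ 52. 164.] [ 37.  162.7] [ 2.9 30.6] 84.79696655273438
[189  47  29  35 636] [-2. 66.] [ 40. 103.] [19.  84.5] [41.7 36.7] 0.3445664942264557
[319  47  29  36 635] [  -2. -103.] [ 41. -66.] [ 19.5 -84.6] [37.1 42.4] 89.16780090332031
[  0 105  79  84 406] [-148.  261.] [-35. 359.] [-75.4 298.1] [132.2  63.6] 30.415205001831055
[321 131  30  30 434] [-106. -115.] [-66. -76.] [-85.6 -95.5] [21.7 35.3] 48.009239196777344
[257 135  33  29 448] [-111.  -31.] [-72.  14.] [-91.6  -8.9] [42.3 20.2] 56.9662971496582
[179 140  29  28 416] [-117.   83.] [-80. 122.] [-98.9 102.6] [29.7 26.3] 49.1213264465332
[500 156  12  23 152] [-131. -351.] [ -99. -333.] [-116.7 -340.1] [32.7 15.5] 12.675129890441895
brass 142
[[ 39.3  85.8 108.5]
 [ 42.4  83.7 107.5]
 [ 41.4  83.8 107.4]
 [ 42.4  82.7 107.4]
 [ 38.5  86.1 107.3]
 [ 41.4  82.7 107.3]
 [ 40.5  83.9 107.2]
 [ 42.4  87.  107.1]
 [ 42.4  84.9 107. ]
 [ 40.5  86.1 106.9]
 [ 42.5  86.  106.9]
 [ 38.5  85.1 106.9]]
nominal head own 54.13326153826585
```

```bash
cat > d.py <<'E'
from h import *
R=down(np.radians(161)); x=R[:,0]
s=np.array([.498,-.366,0])
p=s-.07*x; p[2]=.26
robot.goto(p,R)
im,W=cloud('wrist'); save(im,'w2.png',1.2); np.savez('w2.npz',im=im,W=W)
Z=W[...,2]
for z0,z1 in((.066,.082),(.033,.082)):
    m=(Z>z0)&(Z<z1)&(np.hypot(W[...,0]-s[0],W[...,1]-s[1])<.1)
    r=cv2.minAreaRect((W[m][:,:2]*1000).astype(np.float32));print(m.sum(),r,W[m][:,2].max(),np.median(W[m][:,2]))
print(robot.read_t(),robot.read_qpos())
A=np.load('scene0.npz')['W']
for u,v in((447,238),(523,218),(272,298)):print(A[int(v/1.5),int(u/1.5)])
E
python3 d.py
```

```text
1900 ((499.41656494140625, -367.75469970703125), (108.6133804321289, 18.021949768066406), 69.23136901855469) 0.07743685518777244 0.07393684874626413
2786 ((499.37286376953125, -367.7310485839844), (129.38038635253906, 25.988780975341797), 69.24774932861328) 0.07743685518777244 0.07292739125374229
4.0417 [-1.12252510e+01  1.24680013e+01 -6.12325367e+00 -1.53992477e-03
 -7.13725905e+01 -7.63119828e+00]
[0.33591105 0.17315344 0.01247487]
[0.31810376 0.34737723 0.00595987]
[ 0.39161981 -0.2061887   0.00291572]
```

View pics/w2.png

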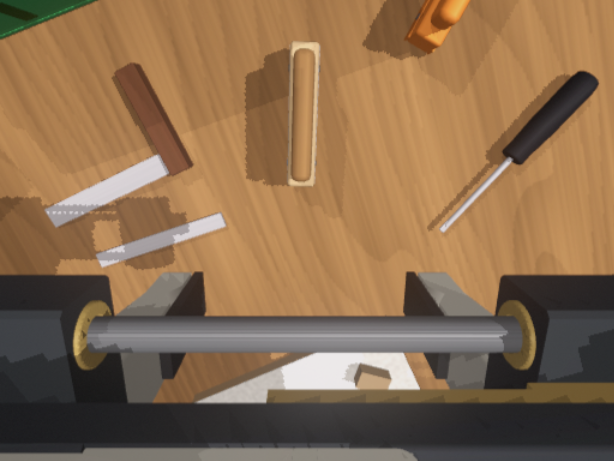

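The wrist view shows the wooden scraper clear at (304,113), with the orange look-alike at (435,20). Now I'll grasp it and do the first stroke.

```bash
cat >> h.py <<'E'
import json,os
if os.path.exists('board.json'):
    _b=json.load(open('board.json'));YAW=_b['yaw'];C=np.array(_b['C'])
    RB=np.array([[np.cos(YAW),-np.sin(YAW)],[np.sin(YAW),np.cos(YAW)]])
def bw(x,y,z): return np.r_[C+RB@np.array([x,y])/1000,z]
RS=lambda:down(YAW+np.pi)
E
cat > e.py <<'E'
from h import *
R=down(np.radians(159.24)); s=np.array([.4994,-.3677])
robot.goto(np.r_[s,.13],R); robot.servo_line(np.r_[s,.043],speed=.1)
robot.move_gripper(0); print('grip',robot.read_grip_width()*88,robot.read_finger_force())
robot.servo_line(np.r_[s,.16],speed=.15)
robot.goto(bw(-36,-56,.14),RS())
robot.servo_line(bw(-36,-56,.0622),speed=.1); print(robot.read_force())
robot.servo_line(bw(-152,-56,.0622),speed=.08); print(robot.read_force(),robot.read_grip_width()*88)
robot.servo_line(bw(-152,-56,.14),speed=.15)
im,W=cloud('wrist'); save(im,'w3.png',1.0); im,W=cloud('scene'); save(im[150:300,180:400],'s3.png',2.5)
print(robot.read_t())
E
python3 e.py; python3 -c "
import cv2,numpy as np
a=cv2.imread('pics/w3.png');b=cv2.imread('pics/s3.png');b=cv2.resize(b,(512,350));b=b[:216];cv2.imwrite('pics/m3.png',np.vstack([a,cv2.resize(cv2.imread('pics/s3.png')[:,:],(317,216)) if 0 else b]))"
```

```text
grip 17.743230463652054 29.99108612537384
[ 0.13910518 -0.91868748 -1.37185267]
[ 0.21451411 -0.19172108 -2.31180714] 17.89915607440363
12.3583
```

View pics/m3.png

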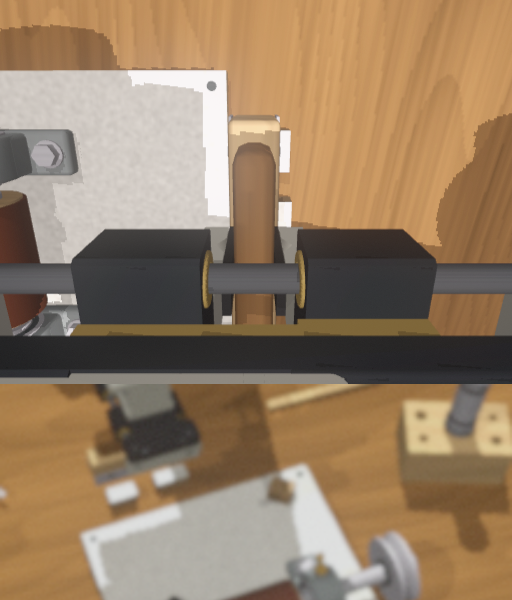

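Two chips are off the front edge at (285,150) and (285,213), and the third is still on the board. Next come the second stroke and setting the scraper down.

```bash
cat > f.py <<'E'
from h import *
robot.servo_line(bw(-36,100,.14),speed=.2)
robot.servo_line(bw(-36,100,.0622),speed=.1); print(robot.read_force())
robot.servo_line(bw(-150,100,.0622),speed=.08); print(robot.read_force(),robot.read_grip_width()*88)
robot.servo_line(bw(-150,100,.16),speed=.2)
R=down(np.radians(159.24)); s=np.array([.4994,-.3677])
robot.goto(np.r_[s,.16],R)
im,W=cloud('scene'); save(im[150:300,180:400],'s4.png',3)
Z=W[...,2]
# heights in front of the board
L=(W[...,:2]-C)@RB*1000
m=(L[...,0]<-125)&(L[...,0]>-230)&(abs(L[...,1])<180)&(Z>.008)
n,lab,st,ce=cv2.connectedComponentsWithStats(m.astype(np.uint8))
for i in range(1,n):
    if st[i,4]>10: print(st[i,4],np.round(L[lab==i].mean(0)),Z[lab==i].max().round(4))
m=(L[...,0]<-15)&(L[...,0]>-125)&(abs(L[...,1])<145)&(Z>.026);print('on board',m.sum())
print(robot.read_t())
E
python3 f.py
```

```text
[ 0.37985605  0.87827504 -1.70116568]
[-0.7793718   0.84781777 -2.35100158] 18.03109382317446
1093 [-143. -142.] 0.6553
96 [-184.   97.] 0.0244
111 [-176.  -15.] 0.0219
195 [-129.   -1.] 0.0236
106 [-171.  -82.] 0.0239
on board 114
18.4833
```

View pics/s4.png

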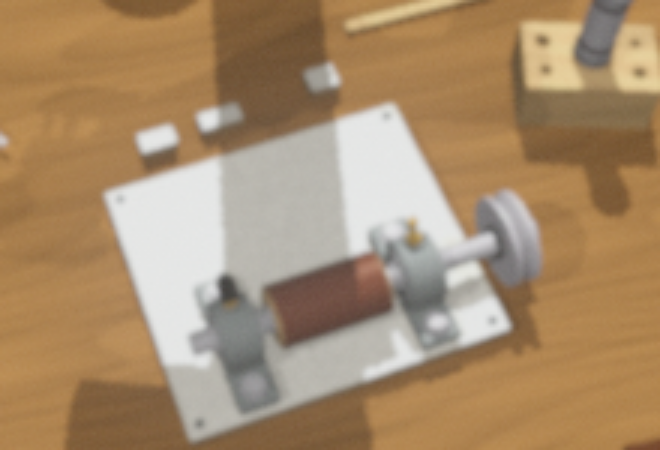

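All three chips lie flat on the bench at (157,140), (218,117) and (322,77), and the board is clear. Next I'll set the scraper down, then examine the gun.

```bash
cat > g.py <<'E'
from h import *
s=np.array([.4994,-.3677])
robot.servo_line(np.r_[s,.0435],speed=.12)
robot.move_gripper(0.6); robot.dwell(.1)
robot.servo_line(np.r_[s,.17],speed=.2)
g=np.array([.4665,.3645])
A=np.concatenate([np.load(f)['W'].reshape(-1,3) for f in('scene0.npz','side0.npz')])
d=np.hypot(*(A[:,:2]-g).T); m=(d>.03)&(d<.2)&(A[:,2]>.10)&(A[:,2]<.4)
a=np.degrees(np.arctan2(*(A[m][:,:2]-g).T[::-1]))//20*20
for k in np.unique(a): q=a==k;print('obst dir',k,q.sum(),'mind',d[m][q].min().round(3),'maxz',A[m][q][:,2].max().round(3))
n=np.r_[RB@[-np.sin(np.radians(22)),0],np.cos(np.radians(22))]
h=bw(41.8,85,.101)
for yw in range(-180,180,30):
    y=np.r_[np.cos(np.radians(yw)),np.sin(np.radians(yw)),0];z=-n;x=np.cross(y,z);x/=np.linalg.norm(x);y=np.cross(z,x)
    R=np.stack([x,y,z],1)
    q=robot.ik(h+n*.11,R);q2=robot.ik(h+n*.2,R);q3=robot.ik(np.r_[g,.125],down(np.radians(yw)))
    print(yw,*[None if t is None else np.round(t) for t in (q,q2,q3)])
print(robot.read_t(),h,n)
E
python3 g.py
```

```text
obst dir 20.0 1046 mind 0.149 maxz 0.232
obst dir 40.0 79 mind 0.155 maxz 0.23
obst dir 60.0 92 mind 0.161 maxz 0.117
obst dir 80.0 114 mind 0.154 maxz 0.117
obst dir 100.0 136 mind 0.157 maxz 0.116
-180 [ 37.   2. -38.  21. -32. -54.] [ 40.  -5. -32.  17. -46. -51.] [ 57.  18. -18.   0. -55. -57.]
-150 [ 37.   2. -38.  21. -32. -21.] [ 40.  -5. -32.  17. -46. -19.] [ 57.  18. -18.   0. -55. -27.]
-120 [ 37.   2. -38.  21. -32.   9.] [ 40.  -5. -32.  17. -46.  12.] [ 57.  18. -18.   0. -55.   3.]
-90 [ 37.   2. -38.  21. -32.  37.] [ 40.  -5. -32.  17. -46.  40.] [ 57.  18. -18.   0. -55.  33.]
-60 [ 37.   2. -38.  21. -32.  65.] [ 40.  -5. -32.  17. -46.  68.] [ 57.  18. -18.   0. -55.  63.]
-30 [ 37.   2. -38.  21. -32.  95.] [ 40.  -5. -32.  17. -46.  98.] [ 57.  18. -18.   0. -55.  93.]
0 [ 37.   2. -38.  21. -32. 126.] [ 40.  -5. -32.  17. -46. 129.] [ 57.  18. -18.   0. -55. 123.]
30 [ 37.   2. -38.  21. -32. 159.] [ 40.  -5. -32.  17. -46. 161.] [ 57.  18. -18.   0. -55. 153.]
60 [  37.    2.  -38.   21.  -32. -171.] [  40.   -5.  -32.   17.  -46. -168.] None
90 [  37.    2.  -38.   21.  -32. -143.] [  40.   -5.  -32.   17.  -46. -140.] [  57.   18.  -18.    0.  -55. -147.]
120 [  37.    2.  -38.   21.  -32. -115.] [  40.   -5.  -32.   17.  -46. -112.] [  57.   18.  -18.    0.  -55. -117.]
150 [ 37.   2. -38.  21. -32. -85.] [ 40.  -5. -32.  17. -46. -82.] [ 57.  18. -18.   0. -55. -87.]
21.275 [0.62453993 0.13125592 0.101     ] [-0.37213263 -0.04298146  0.92718385]
```

```bash
cat > i.py <<'E'
from h import *
R=down(YAW-np.pi/2); g=np.array([.4665,.3645]); x=R[:2,0]
robot.goto(np.r_[g-.06*x,.31],R)
im,W=cloud('wrist'); np.savez('w5.npz',im=im,W=W); save(im,'w5.png')
Z=W[...,2]
d=np.hypot(W[...,0]-g[0],W[...,1]-g[1])
for z0,z1 in((.055,.072),(.15,.165),(.165,.175),(.175,.19)):
    m=(Z>z0)&(Z<z1)&(d<(.1 if z0<.06 else .04));q=(W[m][:,:2]*1000).astype(np.float32)
    if len(q)>5:print(z0,len(q),cv2.minAreaRect(q),cv2.minEnclosingCircle(q),Z[m].max())
# look at nipple too
h=bw(41.8,85,.101)
robot.goto(h-np.r_[.06*x,0]+[0,0,.13],R)
im,W=cloud('wrist'); np.savez('w6.npz',im=im,W=W); save(im,'w6.png')
print(robot.read_t())
a=(np.linalg.norm(W-h,axis=-1)<.015)&(im[...,0].astype(int)-im[...,2]>50)
# sphere fit, r=5
from scipy.optimize import least_squares
for it in range(3):
    q=W[a]; r=least_squares(lambda c:np.linalg.norm(q-c,axis=1)-.005,q.mean(0)-[0,0,.003],loss='soft_l1',f_scale=.001).x
    a=(abs(np.linalg.norm(W-r,axis=-1)-.005)<.002)
    print(len(q),r,((r[:2]-C)@RB)*1000,'exp',h)
E
python3 i.py
python3 -c "
import cv2,numpy as np
a=cv2.imread('pics/w5.png');b=cv2.imread('pics/w6.png');cv2.imwrite('pics/m5.png',cv2.resize(np.hstack([a[:300],b[:300]]),(800,235)))"
```

```text
0.055 5724 ((467.46923828125, 366.651123046875), (130.15602111816406, 80.09403991699219), 73.92779541015625) ((467.3895263671875, 366.6695861816406), 75.71408081054688) 0.0677352273898113
0.165 249 ((467.7021789550781, 366.8820495605469), (37.61544418334961, 37.735740661621094), 34.84248733520508) ((467.501708984375, 366.7800598144531), 19.28114891052246) 0.17499886011013122
0.175 1271 ((467.39715576171875, 367.10235595703125), (33.94900131225586, 34.69684600830078), 51.59272003173828) ((467.7327575683594, 366.9106750488281), 17.95878791809082) 0.18251145381763972
25.1333
225 [0.62724732 0.13190411 0.0981793 ] [44.56388272 85.33326814] exp [0.62453993 0.13125592 0.101     ]
27 [0.62834045 0.13139623 0.09876487] [45.59151787 84.70332195] exp [0.62453993 0.13125592 0.101     ]
31 [0.62823365 0.13117124 0.09902216] [45.45961489 84.49207696] exp [0.62453993 0.13125592 0.101     ]
```

View pics/m5.png

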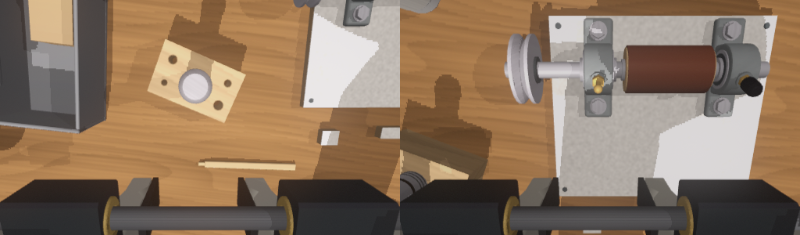

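Gun located at (195,85) left panel and bare nipple at (598,84) right panel. I'll refit the board and nipple offline from this nearer view.

```bash
cat > j.py <<'E'
from h import *
D=np.load('w6.npz');W=D['W'];im=D['im'].astype(int);Z=W[...,2]
L=(W[...,:2]-C)@RB*1000
m=(Z>.013)&(Z<.024)&(abs(L[...,0])<145)&(abs(L[...,1])<165)
r=cv2.minAreaRect(L[m].astype(np.float32));print('board in old frame',r)
n,lab,st,ce=cv2.connectedComponentsWithStats(((Z>.031)&(Z<.042)).astype(np.uint8))
for i in range(1,n):
    if st[i,4]>100:
        q=L[lab==i];print(st[i,4],q.min(0).round(1),q.max(0).round(1))
b=(im[...,0]-im[...,2]>50)&(Z>.08)&(abs(L[...,0]-42)<20)&(abs(L[...,1]-85)<15)
vs,us=np.where(b);print(vs.min(),vs.max(),us.min(),us.max())
sl=(slice(vs.min()-2,vs.max()+3),slice(us.min()-2,us.max()+3))
print('z');print(np.round(Z[sl]*1000).astype(int));print('x');print(np.round(L[sl][...,0]).astype(int));print('y');print(np.round(L[sl][...,1]).astype(int))
save(D['im'][100:170,270:370],'nip.png',6)
E
python3 j.py
```

```text
board in old frame ((-0.654083251953125, 6.407135009765625), (259.584228515625, 314.2043151855469), 0.014692620374262333)
155 [134.1 300.8] [143.9 330.4]
957 [92.3 66.6] [123.8 103.9]
1006 [  79.2 -102.7] [123.7 -65.6]
830 [  -1.1 -102.8] [ 44.1 -65.6]
782 [-1.1 67.1] [ 29.3 103.2]
567 [-95.  261.4] [-30.  369.1]
96 118 246 260
z
[[                  83                   81                   83
                    84                   87                   86
                    85                   86                   86
                    85                   87                   86
                    86                   85                   85
                    85                   84                   82
                    81]
 [                  83                   82                   84
                    86                   87                   86
                    86                   85                   86
                    86                   86                   86
                    86                   85                   85
                    84       
[... 28220 characters left out ...]
80                   79                   78
                    77]
 [                  95                   94                   93
                    92                   91                   90
                    89                   88                   87
                    86                   85                   84
                    83                   82                   81
                    80                   79                   78
                    77]]j.py:13: RuntimeWarning: invalid value encountered in cast
  print('z');print(np.round(Z[sl]*1000).astype(int));print('x');print(np.round(L[sl][...,0]).astype(int));print('y');print(np.round(L[sl][...,1]).astype(int))
```

View pics/nip.png

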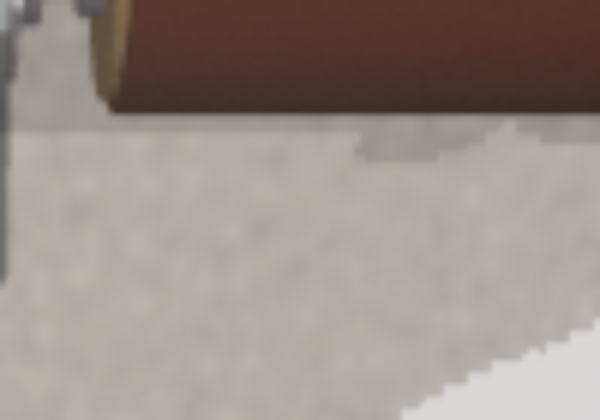

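The nipple ball, read from the depth data, is at board own (42, 85) with its top at 106–107 mm. That agrees with the expected head position. (The crop itself missed the nipple.) Now I'll grasp the gun and hover over the nipple.

```bash
cat >> h.py <<'E'
if os.path.exists('board.json'):
    t=np.radians(22);N=np.r_[RB@[-np.sin(t),0],np.cos(t)];H=bw(41.8,85,.1012)
    _y=np.r_[RB@[0,-1],0];RG=np.stack([np.cross(_y,-N),_y,-N],1)
def handgun(im,W):
    T=(W-robot.read_position())@robot.read_tcp_rot()*1000
    for a,b,r in((12,36,17.5),(64,95,7),(99,119,12)):
        m=(T[...,2]>a)&(T[...,2]<b)&(np.hypot(T[...,0],T[...,1])<r+9)
        q=T[m];
        if len(q)<5: print('none',a);continue
        from scipy.optimize import least_squares
        c=least_squares(lambda c:np.hypot(q[:,0]-c[0],q[:,1]-c[1])-r,[0,0],loss='soft_l1').x
        print('tool z',a,b,len(q),'axis xy',c.round(2),'y ext',np.percentile(q[:,1],[1,99]).round(1),'z',q[:,2].min().round(1),q[:,2].max().round(1))
E
cat > k.py <<'E'
from h import *
R=down(YAW-np.pi/2); g=np.array([.4674,.3669])
robot.move_gripper(.75)
robot.goto(np.r_[g,.24],R); robot.servo_line(np.r_[g,.125],speed=.12)
robot.move_gripper(0); print('grip',robot.read_grip_width()*88,robot.read_finger_force())
f0=robot.read_force()
robot.servo_line(np.r_[g,.26],speed=.12); print(f0,robot.read_force())
robot.goto(H+N*.17,RG)
im,W=cloud('wrist'); np.savez('w7.npz',im=im,W=W);save(im,'w7.png',1.5); handgun(im,W)
print(robot.read_t(),robot.read_force(),robot.read_position()-(H+N*.17))
E
python3 k.py
```

```text
grip 34.847327942843606 29.99401420354843
[-0.56030041  0.03524396  1.42362883] [ 0.37652535 -0.47015726 -5.39675573]
tool z 12 36 657 axis xy [0.08 0.76] y ext [-15.7  17.2] z 12.0 35.9
none 64
tool z 99 119 177 axis xy [-0.24  0.79] y ext [-10.1  12. ] z 99.0 119.0
30.7333 [ 0.90982653  0.52311579 -4.77705023] [0.0004705  0.00091128 0.00026003]
```

View pics/w7.png

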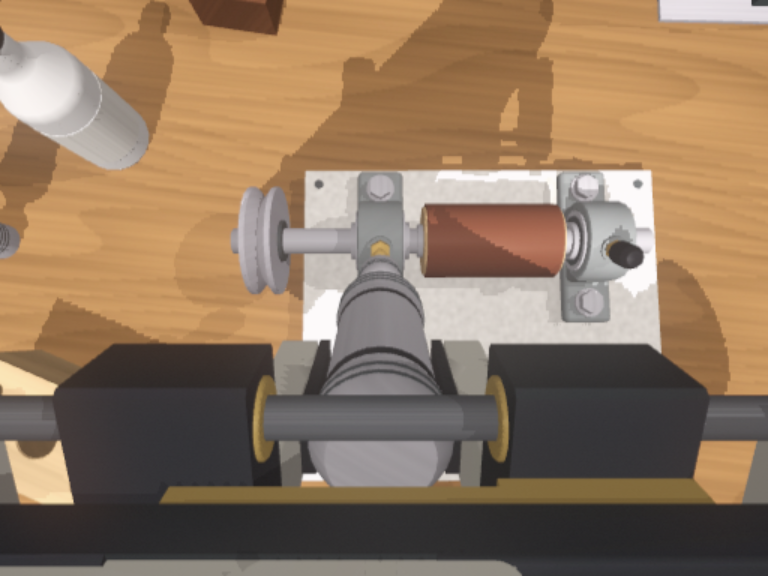

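The gun is held straight with its coupler in line with the nipple at (380,262). Now the approach and a stepwise push with force monitoring.

```bash
cat > l.py <<'E'
from h import *
H2=H-RG[:,1]*.0006
robot.dwell(.2); f0=robot.read_force(); p=robot.read_position(); print('err',(p-(H+N*.17))*1000)
def step(d,sp):
    robot.servo_line(H2+N*d,RG,speed=sp); f=robot.read_force()-f0; p=robot.read_position()-H2
    print('d',round(d*1e3,1),'act',(p@N*1e3).round(1),'lat',((p-(p@N)*N)@RG[:,:2]*1e3).round(2),'Fax',(f@N).round(1),'Flat',(f@RG[:,:2]).round(1)); return f@N
step(.128,.06)
d=.128
while d>.108:
    d-=.0025
    if step(d,.03)>22 : break
print(robot.read_t(),robot.read_grip_width()*88)
im,W=cloud('wrist');handgun(im,W);save(im,'w8.png')
E
python3 l.py
```

```text
err [ 0.23383457  0.96171804 -0.22212434]
d 128.0 act 128.1 lat [0.25 0.01] Fax -0.3 Flat [1.1 1.1]
d 125.5 act 125.6 lat [0.01 0.  ] Fax 0.4 Flat [1.8 0. ]
d 123.0 act 122.9 lat [-0.12  0.05] Fax -0.4 Flat [0.9 0.5]
d 120.5 act 120.3 lat [-0.17  0.05] Fax -0.8 Flat [0.9 0.6]
d 118.0 act 118.0 lat [ 0.13 -0.04] Fax 1.4 Flat [ 0.7 -0.3]
d 115.5 act 114.9 lat [-0.47  0.1 ] Fax -4.7 Flat [1.3 0.5]
d 113.0 act 112.1 lat [-0.82  0.16] Fax -7.8 Flat [ 1.6 -0.6]
d 110.5 act 110.7 lat [ 0.25 -0.02] Fax 0.1 Flat [ 0.4 -0.8]
d 108.0 act 109.1 lat [ 0.92 -0.02] Fax 13.7 Flat [-2.   0.1]
33.7833 34.73568836008411
tool z 12 36 639 axis xy [-0.05  0.25] y ext [-16.3  16.6] z 12.0 35.8
none 64
tool z 99 119 145 axis xy [-0.79  0.32] y ext [-10.7  11.4] z 99.1 118.7
```

Snapped home: the force is zero at 110.5 mm and rises to the pump preload just beyond. Continuing to about 18 mm of pump stroke.

```bash
cat > m.py <<'E'
from h import *
H2=H-RG[:,1]*.0006
f0=None
for d in (.105,.102,.099,.096,.0935,.0915):
    robot.servo_line(H2+N*d,RG,speed=.03); f=robot.read_force()-np.array([.9,.5,-4.8]); p=robot.read_position()-H2
    print('d',d,'act',(p@N*1e3).round(1),'lat',((p-(p@N)*N)@RG[:,:2]*1e3).round(2),'Fax',(f@N).round(1),'Flat',(f@RG[:,:2]).round(1),robot.read_grip_width()*88)
    if f@N>27: break
robot.dwell(.5)
p=robot.read_position()-H2;f=robot.read_force();print('settled',(p@N*1e3).round(2),f, robot.read_finger_force())
im,W=cloud('wrist');handgun(im,W);save(im,'w9.png',1.5);np.savez('w9.npz',im=im,W=W)
print(robot.read_t())
E
python3 m.py
```

```text
d 0.105 act 106.4 lat [ 1.3  -0.11] Fax 14.2 Flat [-3.8  0.7] 35.056742023411275
d 0.102 act 103.5 lat [ 1.39 -0.11] Fax 15.3 Flat [-4.   0.2] 34.3548137718342
d 0.099 act 100.7 lat [ 1.63 -0.23] Fax 17.0 Flat [-3.4  0.5] 34.60424957808754
d 0.096 act 97.8 lat [ 1.78 -0.21] Fax 16.5 Flat [-4.   0.8] 35.16732211653316
d 0.0935 act 95.4 lat [ 1.86 -0.24] Fax 18.1 Flat [-3.5  0.6] 34.05403690620102
d 0.0915 act 93.5 lat [ 1.9  -0.22] Fax 18.6 Flat [-4.4  1.3] 34.60159641218792
settled 93.56 [-8.68961152 -1.81328121 11.6605183 ] 30.00068575143814
tool z 12 36 626 axis xy [-0.64  0.38] y ext [-16.1  16.7] z 12.0 36.0
tool z 64 95 64 axis xy [3.62 0.5 ] y ext [-8.1  9.2] z 83.3 94.6
tool z 99 119 430 axis xy [-0.93  0.72] y ext [-15.6  16.7] z 99.2 119.0
35.8833
```

View pics/w9.png

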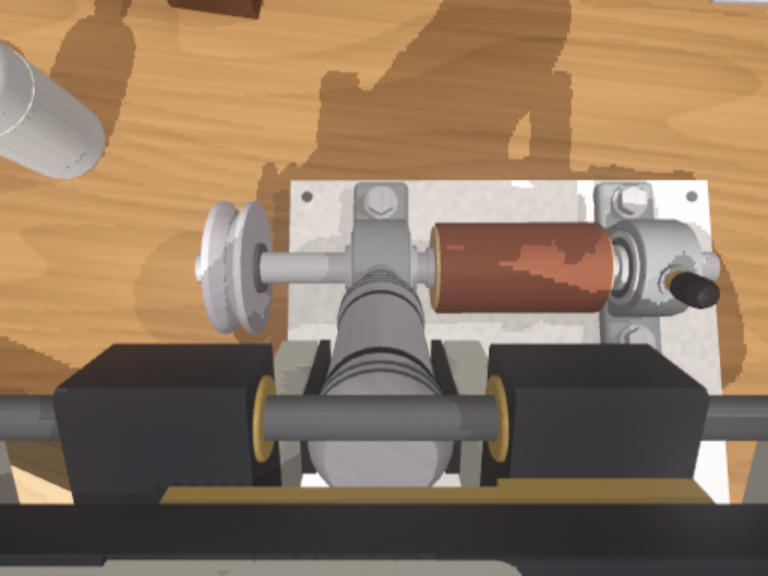

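Run:
```python
from h import *
a=np.degrees(np.arccos(-robot.read_tcp_rot()[:,2]@N));v=abs(robot.read_qvel()).max();print('tilt err',a,'qvel',v)
im,W=cloud('scene');L=(W[...,:2]-C)@RB*1000;Z=W[...,2]
s=(np.hypot(W[...,0]-.4994,W[...,1]+.3677)<.1)&(Z>.03)&(Z<.09);print('scraper',cv2.minAreaRect((W[s][:,:2]*1000).astype(np.float32)),Z[s].max())
if a<5 and v<1: print(robot.job_done(),robot.read_t())
```

```text
tilt err 0.22347145201741114 qvel 0.11781320198598391
scraper ((502.20245361328125, -364.9441833496094), (131.08935546875, 24.934919357299805), 71.17706298828125) 0.0794035134689991
the job is handed in; nothing more can be done
the job is handed in; nothing more can be done
```

The job is handed in at about 36 s; no verdict came back. All three chips are off the board and the scraper is back down on the bench. The gun is still gripped and appears snapped onto the bare nipple, with the pump in about 17 of 24 mm and about 19 N of axial push.

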